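Refit the bowl of a compressed-air filter

ROBOT

A 7-joint arm with a two-finger parallel gripper is mounted at the origin on the work surface. World frame = base frame: x ahead of the robot, y to its left, z up, the work surface at z = 0. Lengths are in m, angles in rad, forces in N, time in s.
With the tool pointing down it reaches from about 0.35 to 0.9 m from the base axis. Payload 8.1 kg.
Tool frame: the origin (TCP) lies midway between the tips of the shut fingers; the grasp point (between the pads) lies 19 mm behind it; z points along the fingers, y is the line along which they close (so a half turn about z gives the same grasp; the last joint's range is limited). The gripper opens to 92 mm and grips with 3 to 60 N. Pads are 19 mm wide; open, the fingers measure 130 mm over their backs; the gripper's body (75 mm by 190 mm) begins 47 mm behind the grasp point.
Start: joints at [-1.304, 0.434, 0.025, 1.573, -0.012, 1.134, -0.075], TCP at [0.226, 0.583, 0.201] pointing down, gripper open.
Joint ranges: [-2.62, 2.62], [-0.44, 2.09], [-1.27, 1.32], [0.08, 2.57], [-1.32, 4.46], [0.12, 2], [-2.74, 2.74]. Speed limits (rad/s): [2.22, 2.22, 3.01, 3.01, 3.14, 3.14, 3.14].

INTERFACE

Orientations are given as a rotation vector (axis times angle).
In Python, from cell import arm gives the robot as it stands.
- The arm moves only by the tool move_arm, never from a script. Its argument "motion" is a list of rows, each an object of numbers: "tx", "ty", "tz": the shift along the tool's x, y, z normalised to -1 to 1, where 1 is 1000 mm; "twist": the turn about the tool's z normalised to -1 to 1, where 1 is pi/2 rad. In form: [{"tx": .., "ty": .., "tz": .., "twist": ..}, ...]. A call has 1 to 12 rows; each row shifts and turns the commanded pose from where the row before left it, along the tool's axes as they then stand; what a row does not reach is not made up. A row lasts 1/10 s, in which the tool goes at most 50 mm and 8.59 degrees, less where a joint would pass 70% of its speed; a pose out of reach is approached as far as the arm can. A call with a number of a shift or a turn outside -1 to 1 is refused whole. A call with a gripper value outside its range is refused whole. "gripper" is the gripper's target within -1 to 1 (shut at 1, half-way at 0, fully open at -1), set as the call begins (left out, the last holds). The fingers move at their own pace and stop on an object; "squeeze" is the grip in N (left out, the last holds). Time passes only in rows, so rows that do not move let the fingers close. It gives the time, the measured TCP pose, the force, the opening and the grip force at its end, in the units of the state.
- arm.observe(): the state, without advancing time (a new reading comes with each control period).
- arm.get_image(name): name is "scene" or "top" or "wrist"; returns the picture (480x640x3 uint8, red, green, blue); there is no depth.
- arm.calibration(name): a dict with "K" (3x3 intrinsics, pixels), "k1" (the pictures are not rectified: a ray, as slopes to the right and down, at radius r is drawn at 1 + k1 r^2 times it, then the intrinsics apply), "T" (4x4, takes a point from camera to world coordinates). Camera axes: x right, y down, z forward; pixel columns grow to the right and rows downward; lengths in m; the calibration is good to about 2 mm. A picture is of the moment at which its call begins: read the wrist's pose just before it. calibration takes no time and is no camera call; for the wrist camera it gives the pose at the moment of the call.
- arm.sign_off(): hands the job in; it is judged then, once.
Trained networks look in the newest picture that a camera, given by its name, has taken for a name from the list of things; names that differ only in an ending like _2 or _b are one class to them, and where a whole thing is asked for, a point or a joint stands for the part that bears it (a point fixed in the world has none). Each returns a list of dicts, best first, with "conf" (0 to 1); they miss things now and then, are a little off and sometimes report something else, mostly with a low value. They report only what shows in the picture. A call takes as long as a camera call. They do not tell look-alikes from the thing itself.
- arm.look_for(camera, query): "point" ([column, row] as shares, 0 to 1, of the picture: columns of its width, rows of its height, amid what is visible of it).
- arm.regions_of(camera, query): "region" (480x640 bool, what is visible of it) and "point" ([column, row] as shares, 0 to 1, of the picture: columns of its width, rows of its height, amid what is visible of it).
- arm.place_of(camera, query): "point" ([column, row] as shares, 0 to 1, of the picture: columns of its width, rows of its height: a listed point, or the origin of a listed thing).
The state is a dict: "clock": time; "joints": joint angles; "dq": joint speeds; "joint_efforts": joint torques, N m; "position": TCP position; "ee_rot": TCP orientation; "force": force on the tool from outside, world axes, zero at the start; "ft_torque": the same for the moment, N m; "width": opening from 0.0 (shut) to 1.0 (fully open); "gripper_force": force on a finger pad.
Only numpy, scipy, OpenCV 4.12 (cv2) and the standard library are available. Lean on these libraries where they do the work, as an engineer would, in place of code of your own. Each camera call takes 0.05 s, during which the arm holds its last target. There are 200 camera calls.

TASK

The air-filter head is clamped upside down in the vise and its grey bowl lies on the bench. Stand the bowl up mouth down and let go of it before you twist anything, then take a fresh grip, seat it square on the head with its two ears in the gaps of the bayonet crown, and twist it clockwise, seen from above, about a quarter turn until the latch clicks and it is fully home against the stop; then let go. Leave everything else on the bench where it is.

Things in the scene. Friction and masses are not known exactly. Their poses are not given: they have to be found in the camera images.
- bowl: Air-filter bowl: grey, eight-sided, amber sight slots, black bayonet ring at the mouth, brass drain stub at the closed end; 0.2 to 0.3 kg. Origin on its axis, on the ring's underside (the face that seats on the head); +z runs to the closed end, x through the two ears; a half turn about z changes nothing. Starts lying on a flat, axis level 26 mm up, ears level, mouth to world +y within 0.75 rad
- bowl_grip (a point): point on the bowl's axis 40 mm above (+z of) its origin, in the eight-sided part, which is 52 mm across flats, flats 21 mm wide facing the bowl's x, y and diagonals, from z = 0 to 66 mm (0 to 9 is the black ring). Beyond: a shallow cone to z = 72, then the drain stub, 14 mm in diameter, to z = 86
- bowl_mouth (a point): centre of the bowl's mouth end, 8 mm below its origin: the flat end of a round spigot 40 mm in diameter (tapering to 36 at the end) and 8 mm long, on which the bowl stands when upright (94 mm tall, mouth down)
- bowl_ear (a point): tip of one of the two ears of the bayonet ring (at +x; the other at -x): 36 mm from the axis, 15 mm wide, from z = 1 to 5 mm above the ring's underside, each with a yellow mark on the side that is upper when the mouth is down
- head: Filter head fixed upside down in the vise. Origin: centre of the level seat face of its round crown (86 mm in diameter), 100 mm above the bench; z up. The bowl is home and locked with its origin here, mouth down (its z up), ears along this x, either way round, under the white marks, against the end stops. No thread: it does not move along the axis as it turns
- head_bore (a point): centre of the floor of the head's bore, 14 mm below the seat face; the bore is 44 mm in diameter and takes the bowl's spigot
- head_hook (a point): top of one hook at its white (locked) mark, at the head's +x; the same at -x. Two dark hooks stand on the rim and reach over the seat face: inner radius 30.5, outer 43, underside 6.5, top 10 mm above it (1.5 mm play over an ear). Seen from above one spans from 20 degrees clockwise of +x, where its end stop is, to 64 degrees anticlockwise of +x; the other likewise about -x
- head_gap (a point): yellow mark on the seat face in one of the two gaps between the hooks, 86 degrees anticlockwise of the head's +x seen from above (the other opposite). The bowl goes down with its ears in the gaps: ears 80 to 140 degrees anticlockwise of x go in, best at the mark. Then it is twisted clockwise, seen from above, 86 degrees to the end stops
- latch (a joint): spring latch: a red dome in the head's seat face under one hook, 32 mm from the axis, 24 degrees anticlockwise of +x, with a red tab showing at the rim. Value: how far it is pushed down, in m: 0 up, about 0.002 while an ear rides over it (about 5 N, 0.2 N m of twist), back to 0 with a click once the ear has passed, 1 to 3 degrees before the end stop
- vise: the blue drill-press vise that holds the head, fixed to the bench: origin on the bench below the head's axis, axes like the head's; bed 200 x 140 mm, jaws up to 70 mm high and 100 mm wide, its screw and handle reach 155 mm from the origin along -x
- element: white filter element with blue ends, standing, 36 mm in diameter, 55 mm high; origin under its centre; bystander
- screwdriver: screwdriver with a red handle, 170 mm, lying between the vise and the bowl; bystander
- tin: green tin, 80 mm in diameter, 120 mm high; origin under its centre; bystander
- carton: blue and white carton, 110 x 110 x 45 mm; origin under its centre; bystander
- bearing: steel ball bearing lying flat, 72 mm in diameter, 18 mm high; bystander
- wrench: wrench, 200 mm, lying; bystander
- fitting: brass hose fitting, standing, 28 mm wide, 47 mm high; bystander
- tray: red divided tray of small fittings, 120 x 180 x 50 mm; bystander
There are look-alikes about, which are no part of the job. Of the things like the bowl, leave any that is brown or turquoise; of the rest the smaller one is meant.

How it is judged:
By the outcome, as a careful person would: the job done as asked, in the order asked, and still so for the second after the job is handed in, with the robot touching nothing.
It also fails if it takes over 58 s, if anything falls off the work surface, if the arm or the gripper's body presses on something with over 40 N, if the wrist force passes 120 N, or if a joint passes its speed limit or range.

## Working session

There is one attempt and no reset: what is moved stays moved. The work goes in short steps, Python scripts to look and compute and a tool call to move; the robot and the scene stay as the last step left them, time stands still between calls to the robot, and variables do not carry over. Pictures are saved under pics/ and viewed, at most 10 in all, crops included, and the job is handed in when it is done.

Besides the shell and the picture viewer there is one more tool, called after "Request:" as name([rows], argument=value, ...), one row to a line, values as JSON. move_arm: Moves the arm, as the interface text tells. Scaled input: -1 to 1 covers 1000 mm each way for a shift and pi/2 rad each way for a turn. Its arguments: {"type":"object","properties":{"motion":{"type":"array","items":{"type":"object","properties":{"tx":{"type":"number"},"ty":{"type":"number"},"tz":{"type":"number"},"twist":{"type":"number"}}}},"gripper":{"type":"number"},"squeeze":{"type":"number"}},"required":["motion"]}

```bash
mkdir -p pics
cat > h.py <<'E'
import numpy as np, cv2
from cell import arm
from scipy.spatial.transform import Rotation as R
def ray(c,px,cal=None):
    cal=cal or arm.calibration(c); K=np.array(cal["K"]);T=np.array(cal["T"])
    d=np.array([cal["k1"],0,0,0,0],float)
    p=cv2.undistortPoints(np.array([[px]],float),K,d)[0,0]
    return T[:3,3],T[:3,:3]@np.array([p[0],p[1],1])
def at(c,px,z,cal=None):
    o,v=ray(c,px,cal); return o+v*(z-o[2])/v[2]
def proj(c,P,cal=None):
    cal=cal or arm.calibration(c); K=np.array(cal["K"]);T=np.linalg.inv(np.array(cal["T"]))
    P=np.atleast_2d(P)@T[:3,:3].T+T[:3,3]
    return cv2.projectPoints(P[:,None],np.zeros(3),np.zeros(3),K,np.array([cal["k1"],0,0,0,0],float))[0][:,0]
def save(c,n):
    im=arm.get_image(c); cv2.imwrite(f"pics/{n}.png",im[:,:,::-1]); return im
def px(p): return np.array([p[0]*640,p[1]*480])
E
python3 - <<'E'
from h import *
np.set_printoptions(precision=4,suppress=True)
a=save("top","top1");b=save("scene","sc1")
print(arm.observe())
for c in("top","scene"):
  print(c,np.array(arm.calibration(c)["T"])[:3])
  for q in("bowl","bowl_mouth","bowl_ear","bowl_grip","head","head_hook","head_gap"):
    print(q,[(px(r["point"]).round(1),round(r["conf"],2)) for r in arm.place_of(c,q)])
E
```

```text
{'clock': 0.1, 'joints': array([-1.3036,  0.4351,  0.025 ,  1.574 , -0.0116,  1.134 , -0.0751]), 'dq': array([-0.001 , -0.0013,  0.0002, -0.0001, -0.0011, -0.0003, -0.    ]), 'joint_efforts': array([  0.0025, -66.9123,   0.9878, -31.5148,  -0.0605,   0.0375,
         0.    ]), 'position': array([0.2258, 0.5823, 0.2002]), 'ee_rot': array([-0.5777, -3.0879,  0.0022]), 'force': array([ 0.406 ,  0.3039, -0.5086]), 'ft_torque': array([ 0.0305, -0.0151,  0.014 ]), 'gripper_force': 0.0, 'width': 0.9996514324172137}
top [[ 0.0153 -0.9958  0.0906  0.4466]
 [-0.9999 -0.0156 -0.0021  0.0474]
 [ 0.0035 -0.0906 -0.9959  1.8163]]
bowl [(array([152.7, 308.3]), 0.88), (array([164. , 221.9]), 0.84), (array([273.1, 330.1]), 0.57), (array([264.9, 265.5]), 0.56)]
bowl_mouth [(array([276.5, 323.6]), 0.8), (array([159.7, 224.7]), 0.77), (array([150.9, 309.6]), 0.64), (array([266.5, 266.7]), 0.57), (array([399.5, 266.2]), 0.18)]
bowl_ear [(array([158.4, 206.7]), 0.93), (array([146.5, 299.3]), 0.85), (array([269.2, 259.8]), 0.78), (array([287.5, 338.2]), 0.77)]
bowl_grip [(array([265.5, 347.1]), 0.79), (arr
[... 428 characters left out ...]
510.8, 308.2]), 0.7), (array([512.2, 225. ]), 0.57)]
bowl_mouth [(array([379.3, 250. ]), 0.86), (array([515.2, 222.6]), 0.84), (array([373.5, 193.6]), 0.71), (array([207.8, 212.1]), 0.69), (array([513.1, 304. ]), 0.56), (array([211.8, 239.2]), 0.17)]
bowl_ear [(array([522.3, 234.3]), 0.77), (array([371. , 259.8]), 0.68), (array([513.9, 326.6]), 0.58), (array([357.9, 176.9]), 0.56), (array([202.4, 220.5]), 0.27), (array([149.1, 210.8]), 0.22)]
bowl_grip [(array([382.7, 177.4]), 0.95), (array([486.2, 308.5]), 0.93), (array([359.2, 244. ]), 0.75), (array([501.1, 226.8]), 0.58)]
head [(array([206.4, 213.1]), 0.92)]
head_hook [(array([202.6, 221.4]), 0.56)]
head_gap [(array([219.2, 213.3]), 0.9)]
```

View pics/top1.png

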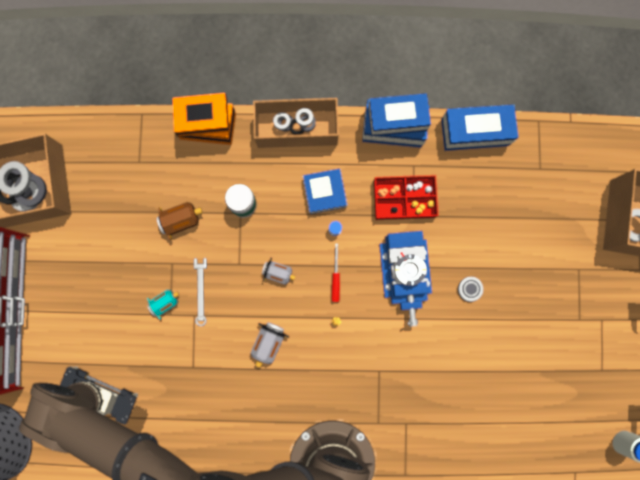

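View pics/sc1.png

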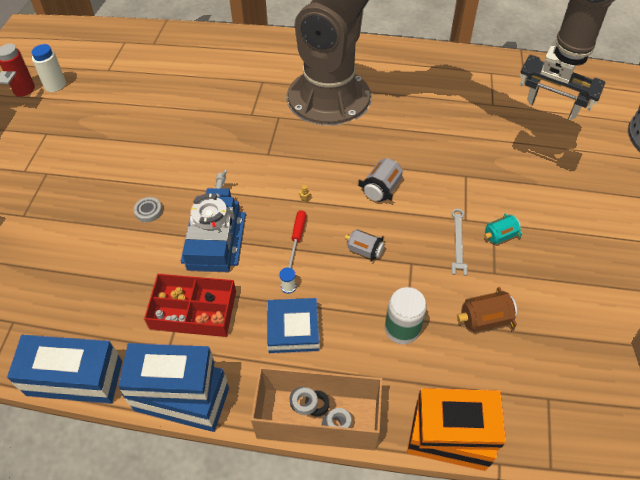

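The two pictures show the small grey bowl at top (278,272) / scene (365,244), with its mouth to the left in top, which is +y. The larger grey look-alike is at top (268,343). The vise and head are at top (408,270), with the handle toward -x.

Run:
```python
from h import *
np.set_printoptions(precision=4,suppress=True)
print("top",[at("top",p,.026)for p in((264.9,265.5),(266.5,266.7),(279.9,270.1))],at("top",(269.2,259.8),.026))
print("scene",[at("scene",p,.026)for p in((377,248.1),(379.3,250),(359.2,244))],at("scene",(371,259.8),.026))
print("head",at("top",(409.9,269.4),.1),at("top",(413.8,256),.11),at("top",(398,268.6),.1))
print("headS",at("scene",(206.4,213.1),.1),at("scene",(202.6,221.4),.11),at("scene",(219.2,213.3),.1))
s=arm.observe();print(R.from_rotvec(s["ee_rot"]).as_matrix());c=arm.calibration("wrist");
T=np.eye(4);T[:3,:3]=R.from_rotvec(s["ee_rot"]).as_matrix();T[:3,3]=s["position"];print(np.linalg.inv(T)@c["T"],c["K"],c["k1"])
```

```text
top [array([0.5687, 0.2023, 0.026 ]), array([0.5653, 0.1976, 0.026 ]), array([0.556 , 0.1585, 0.026 ])] [0.5854 0.1902 0.026 ]
scene [array([0.558 , 0.1985, 0.026 ]), array([0.5628, 0.2045, 0.026 ]), array([0.5522, 0.1549, 0.026 ])] [0.5938 0.1877 0.026 ]
head [ 0.5589 -0.2075  0.1   ] [ 0.5957 -0.2168  0.11  ] [ 0.5607 -0.1742  0.1   ]
headS [ 0.5687 -0.2085  0.1   ] [ 0.6014 -0.2073  0.11  ] [ 0.5649 -0.1781  0.1   ]
[[-0.9324  0.3615  0.    ]
 [ 0.3615  0.9324  0.0001]
 [-0.      0.0001 -1.    ]]
[[-0.001  -0.954  -0.2997  0.0818]
 [ 1.     -0.0011  0.0001 -0.0008]
 [-0.0005 -0.2997  0.954  -0.1836]
 [ 0.      0.      0.      1.    ]] [[361.3059   0.     317.3814]
 [  0.     361.3059 241.9138]
 [  0.       0.       1.    ]] 0.003549956544815903
```

Request:
move_arm([
  {"tx": -0.0383, "ty": -0.0229},
  {"tx": -0.0383, "ty": -0.0229},
  {"tx": -0.0383, "ty": -0.0229},
  {"tx": -0.0383, "ty": -0.0229},
  {"tx": -0.0383, "ty": -0.0229},
  {"tx": -0.0383, "ty": -0.0229},
  {"tx": -0.0383, "ty": -0.0229},
  {"tx": -0.0383, "ty": -0.0229},
  {"tx": -0.0383, "ty": -0.0229},
  {"tx": -0.0383, "ty": -0.0229},
  {"tx": -0.0383, "ty": -0.0229},
  {"tx": -0.0383, "ty": -0.0229},
])

```text
invalid input
```

Request:
move_arm([
  {"twist": 0.091},
  {"twist": 0.091},
  {"twist": 0.091},
  {"twist": 0.091},
  {"twist": 0.091},
  {"twist": 0.091},
  {"twist": 0.091},
  {"twist": 0.091},
  {"twist": 0.091},
  {"twist": 0.091},
])

```text
invalid input
```

Run:
```python
from h import *
np.set_printoptions(precision=4,suppress=True)
c=arm.calibration("wrist");a=save("wrist","w1");s=arm.observe();print(s["clock"],s["position"],s["joints"],R.from_rotvec(s["ee_rot"]).as_matrix()[:,1])
for q,z in(("bowl",.026),("bowl_mouth",.026),("bowl_grip",.026),("bowl_ear",.026)):
    print(q,[(px(r["point"]).round(1),at("wrist",px(r["point"]),z,c)[:2],round(r["conf"],2)) for r in arm.place_of("wrist",q)])
```

```text
0.85 [0.2259 0.5827 0.2009] [-1.3036  0.4345  0.025   1.5732 -0.0116  1.134  -0.0751] [0.3615 0.9324 0.0001]
bowl [(array([338.6, 392.1]), array([0.439 , 0.5264]), 0.92)]
bowl_mouth [(array([341.8, 388.8]), array([0.4359, 0.5316]), 0.63)]
bowl_grip [(array([318.7, 411.9]), array([0.4575, 0.4938]), 0.56)]
bowl_ear [(array([357.5, 409.8]), array([0.4717, 0.5389]), 0.65)]
```

View pics/w1.png

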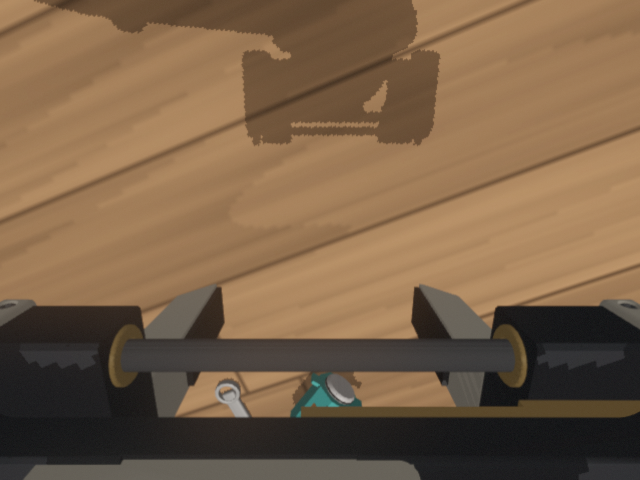

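The wrist view at the start shows only the turquoise look-alike near (330,395), with the fingers at (200,330) and (435,330). Both moves were refused, so I'll give every key in each row.

Request:
move_arm([
  {"tx": -0.039, "ty": -0.0285, "tz": 0, "twist": 0},
  {"tx": -0.039, "ty": -0.0285, "tz": 0, "twist": 0},
  {"tx": -0.039, "ty": -0.0285, "tz": 0, "twist": 0},
  {"tx": -0.039, "ty": -0.0285, "tz": 0, "twist": 0},
  {"tx": -0.039, "ty": -0.0285, "tz": 0, "twist": 0},
  {"tx": -0.039, "ty": -0.0285, "tz": 0, "twist": 0},
  {"tx": -0.039, "ty": -0.0285, "tz": 0, "twist": 0},
  {"tx": -0.039, "ty": -0.0285, "tz": 0, "twist": 0},
  {"tx": -0.039, "ty": -0.0285, "tz": 0, "twist": 0},
  {"tx": -0.039, "ty": -0.0285, "tz": 0, "twist": 0},
  {"tx": -0.039, "ty": -0.0285, "tz": 0, "twist": 0},
  {"tx": -0.039, "ty": -0.0285, "tz": 0, "twist": 0},
])

```text
clock: 2.25
position: [0.5395, 0.093, 0.2012]
ee_rot: [0.577, 3.087, 0.001]
force: [0.0, 0.5, -1.0]
width: 1.002
gripper_force: 0.0
```

Request:
move_arm([
  {"tx": 0, "ty": 0, "tz": 0, "twist": 0.091},
  {"tx": 0, "ty": 0, "tz": 0, "twist": 0.091},
  {"tx": 0, "ty": 0, "tz": 0, "twist": 0.091},
  {"tx": 0, "ty": 0, "tz": 0, "twist": 0.091},
  {"tx": 0, "ty": 0, "tz": 0, "twist": 0.091},
  {"tx": 0, "ty": 0, "tz": 0, "twist": 0.091},
  {"tx": 0, "ty": 0, "tz": 0, "twist": 0.091},
  {"tx": 0, "ty": 0, "tz": 0, "twist": 0.091},
  {"tx": 0, "ty": 0, "tz": 0, "twist": 0.091},
  {"tx": 0, "ty": 0, "tz": 0, "twist": 0.091},
])

```text
clock: 3.25
position: [0.5386, 0.0948, 0.201]
ee_rot: [-2.466, -1.947, -0.0]
force: [0.4, 0.3, -0.7]
width: 1.0
gripper_force: 0.0
```

```bash
cat > look.py <<'E'
import sys
from h import *
np.set_printoptions(precision=4,suppress=True)
c=arm.calibration("wrist");a=save("wrist",sys.argv[1]);s=arm.observe();print(s["clock"],s["position"],s["joints"],R.from_rotvec(s["ee_rot"]).as_matrix()[:,1])
for a in sys.argv[2:]:
    q,z=a.split(":")
    print(q,[(px(r["point"]).round(1),at("wrist",px(r["point"]),float(z),c)[:2],round(r["conf"],2)) for r in arm.place_of("wrist",q)])
E
python3 look.py w2 bowl:.026 bowl_mouth:.026 bowl_grip:.026 bowl_ear:.026
```

```text
3.3 [0.5387 0.0949 0.201 ] [-0.6975  0.3294  0.5636  1.7989 -0.1986  1.0697 -0.305 ] [ 0.9706 -0.2405  0.    ]
bowl [(array([142.6, 171.8]), array([0.3809, 0.174 ]), 0.93), (array([316.9,  98.5]), array([0.5627, 0.1993]), 0.92)]
bowl_mouth [(array([154.7, 173.3]), array([0.3919, 0.1699]), 0.75), (array([315. ,  87.6]), array([0.5631, 0.2088]), 0.67)]
bowl_grip [(array([311.6, 146.3]), array([0.5477, 0.159 ]), 0.7)]
bowl_ear [(array([352. , 104.5]), array([0.5932, 0.1867]), 0.94), (array([140.6, 224.4]), array([0.3591, 0.1246]), 0.65)]
```

View pics/w2.png

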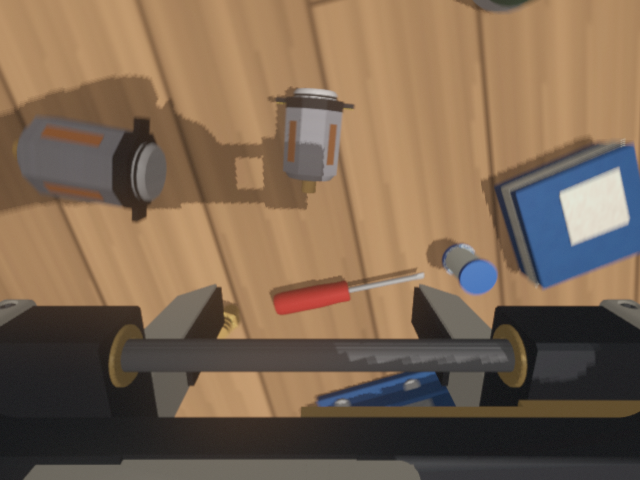

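The wrist view shows the small bowl with ears at (272,99) and (353,105), mouth at about (316,90) and stub at (310,187). The screwdriver is at (350,290).

Run:
```python
from h import *
c=arm.calibration("wrist")
for p in((272,99),(353,105),(316,89),(309.5,187),(312.5,99)): print(p,at("wrist",p,.026,c))
e=at("wrist",(353,105),.026,c)-at("wrist",(272,99),.026,c);print(np.degrees(np.arctan2(e[1],e[0])),np.linalg.norm(e))
for v in("bowl","bowl_mouth","bowl_grip"):pass
```

```text
(272, 99) [0.52097828 0.2084096  0.026     ]
(353, 105) [0.59298841 0.18657751 0.026     ]
(316, 89) [0.56256382 0.20765274 0.026     ]
(309.5, 187) [0.53607665 0.12144851 0.026     ]
(312.5, 99) [0.55748914 0.20004695 0.026     ]
-16.86629925014011 0.07524692954361824
```

Request:
move_arm([
  {"tx": 0, "ty": 0, "tz": 0, "twist": 0.033},
  {"tx": 0.0255, "ty": -0.0055, "tz": 0.02, "twist": 0},
  {"tx": 0.0255, "ty": -0.0055, "tz": 0.03, "twist": 0},
  {"tx": 0, "ty": 0, "tz": 0.045, "twist": 0},
  {"tx": 0, "ty": 0, "tz": 0.045, "twist": 0},
  {"tx": 0, "ty": 0, "tz": 0.03, "twist": 0},
  {"tx": 0, "ty": 0, "tz": 0.015, "twist": 0},
  {"tx": 0, "ty": 0, "tz": 0.007, "twist": 0},
  {"tx": 0, "ty": 0, "tz": 0, "twist": 0},
])

```text
clock: 4.4
position: [0.5419, 0.1466, 0.0084]
ee_rot: [-2.508, -1.891, 0.002]
force: [0.4, -1.0, -0.4]
width: 0.999
gripper_force: 0.0
```

Request:
move_arm([
  {"tx": 0, "ty": 0, "tz": 0, "twist": 0},
  {"tx": 0, "ty": 0, "tz": 0, "twist": 0},
  {"tx": 0, "ty": 0, "tz": 0, "twist": 0},
  {"tx": 0, "ty": 0, "tz": 0, "twist": 0},
  {"tx": 0, "ty": 0, "tz": 0, "twist": 0},
  {"tx": 0, "ty": 0, "tz": 0, "twist": 0},
  {"tx": 0, "ty": 0, "tz": 0, "twist": 0},
  {"tx": 0, "ty": 0, "tz": 0, "twist": 0},
], gripper=1, squeeze=5)

```text
clock: 5.2
position: [0.5426, 0.1468, 0.0091]
ee_rot: [2.51, 1.889, 0.001]
force: [0.9, -0.9, 2.4]
width: 0.566
gripper_force: 5.0
```

Request:
move_arm([
  {"tx": 0, "ty": 0, "tz": -0.01, "twist": 0},
  {"tx": 0, "ty": 0, "tz": -0.01, "twist": 0},
  {"tx": 0, "ty": 0, "tz": -0.015, "twist": 0},
  {"tx": 0, "ty": 0, "tz": -0.015, "twist": 0},
  {"tx": 0, "ty": 0, "tz": -0.015, "twist": 0},
  {"tx": 0, "ty": 0, "tz": -0.015, "twist": 0},
  {"tx": 0, "ty": 0, "tz": 0, "twist": 0},
  {"tx": 0, "ty": 0, "tz": 0, "twist": 0},
])

```text
clock: 6.0
position: [0.5421, 0.1469, 0.0891]
ee_rot: [-2.51, -1.89, -0.001]
force: [0.3, 0.8, -2.4]
width: 0.554
gripper_force: 5.0
```

```bash
python3 look.py w3
python3 - <<'E'
from h import *
import cv2
b=save("scene","s3");a=cv2.imread("pics/w3.png")
s=cv2.resize(cv2.imread("pics/s3.png")[180:300,280:440],(400,300),interpolation=cv2.INTER_CUBIC)
cv2.imwrite("pics/m3.png",np.hstack([cv2.resize(a,(400,300)),s]))
E
```

```text
6.05 [0.5416 0.1467 0.0886] [-0.7195  0.4837  0.5025  1.8911 -0.3047  0.8432 -0.3405] [ 0.961  -0.2765 -0.0006]
```

View pics/m3.png

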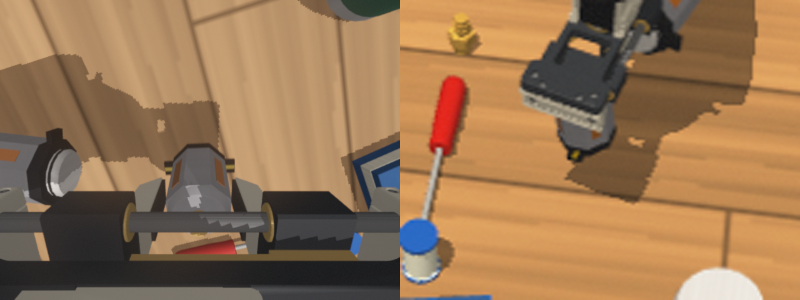

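The picture is ambiguous, so I'll zoom into both views once.

Run:
```python
import cv2,numpy as np
a=cv2.imread("pics/w3.png")[220:400,200:440];s=cv2.imread("pics/s3.png")[170:260,310:430]
cv2.imwrite("pics/m4.png",np.hstack([cv2.resize(a,(400,300),interpolation=2),cv2.resize(s,(400,300),interpolation=2)]))
```

```text
(no output)
```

View pics/m4.png

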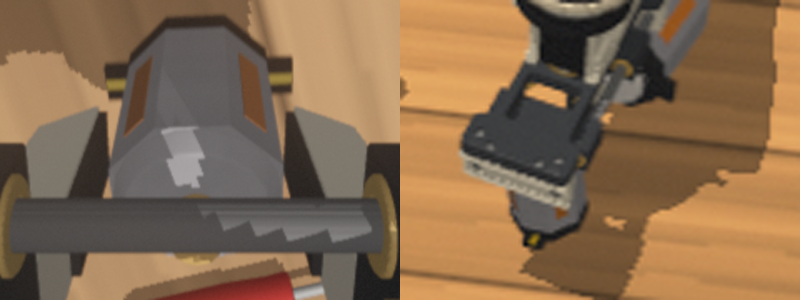

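```bash
cat > tilt.py <<'E'
from h import *
np.set_printoptions(precision=1,suppress=True)
s=arm.observe();Rm=R.from_rotvec(s["ee_rot"]).as_matrix();c=arm.calibration("wrist")
for d in(0,10,20,30,40,50,60):
    f=np.radians(d);ax=np.array([np.sin(f),0,np.cos(f)]);up=np.array([np.cos(f),0,-np.sin(f)])
    P=np.array([0,0,-.019]);E=[P+ax*.051+k*np.array([0,.036,0]) for k in(-1,1)]+[P-ax*.030,P+ax*.047+up*.026]
    print(d,proj("wrist",np.array([s["position"]+Rm@e for e in E]),c).ravel())
E
python3 tilt.py
```

```text
0 [261.7 261.6 374.9 261.5 318.7 328.9 318.3 223.5]
10 [260.8 248.8 375.7 248.7 318.7 339.1 318.3 212.9]
20 [259.6 236.7 376.9 236.6 318.7 347.5 318.3 203.7]
30 [258.  225.6 378.6 225.5 318.6 353.9 318.3 196.4]
40 [256.  215.6 380.6 215.5 318.6 358.  318.4 191.3]
50 [253.5 207.2 383.1 207.1 318.6 360.  318.4 189.1]
60 [250.7 200.6 386.  200.5 318.6 359.9 318.5 190.2]
```

The wrist zoom shows the bowl hanging mouth down and nearly upright, with the ears at about (270,268) and (369,268). I'll lower it onto the bench.

Request:
move_arm([
  {"tx": 0, "ty": 0, "tz": 0.02, "twist": 0},
  {"tx": 0, "ty": 0, "tz": 0.014, "twist": 0},
  {"tx": 0, "ty": 0, "tz": 0.003, "twist": 0},
  {"tx": 0, "ty": 0, "tz": 0.002, "twist": 0},
  {"tx": 0, "ty": 0, "tz": 0.001, "twist": 0},
  {"tx": 0, "ty": 0, "tz": 0, "twist": 0},
])

```text
clock: 6.7
position: [0.5423, 0.1469, 0.0493]
ee_rot: [-2.51, -1.889, -0.001]
force: [-0.5, 0.3, -1.8]
width: 0.558
gripper_force: 5.0
```

Request:
move_arm([
  {"tx": 0, "ty": 0, "tz": 0.002, "twist": 0},
  {"tx": 0, "ty": 0, "tz": 0.001, "twist": 0},
  {"tx": 0, "ty": 0, "tz": 0.001, "twist": 0},
  {"tx": 0, "ty": 0, "tz": 0, "twist": 0},
])

```text
clock: 7.1
position: [0.5441, 0.1474, 0.0463]
ee_rot: [2.509, 1.889, 0.006]
force: [0.5, 1.4, 5.3]
width: 0.562
gripper_force: 5.0
```

Request:
move_arm([
  {"tx": 0, "ty": 0, "tz": 0.001, "twist": 0},
  {"tx": 0, "ty": 0, "tz": 0.001, "twist": 0},
  {"tx": 0, "ty": 0, "tz": 0, "twist": 0},
])

```text
clock: 7.4
position: [0.5441, 0.1474, 0.0443]
ee_rot: [2.509, 1.889, 0.006]
force: [0.2, 0.8, 7.3]
width: 0.562
gripper_force: 5.0
```

```bash
python3 look.py w5; python3 tilt.py|head -3
python3 - <<'E'
from h import *
save("scene","s5")
a=cv2.imread("pics/w5.png")[200:400,200:440];s=cv2.imread("pics/s5.png")[170:260,310:430]
cv2.imwrite("pics/m5.png",np.hstack([cv2.resize(a,(480,400),interpolation=2),cv2.resize(s,(320,400),interpolation=2)]))
E
```

```text
7.45 [0.5441 0.1474 0.0443] [-0.6893  0.5446  0.466   1.9244 -0.3498  0.7481 -0.3028] [ 0.961  -0.2764  0.0032]
0 [261.7 261.6 374.9 261.5 318.7 328.9 318.3 223.5]
10 [260.9 248.8 375.7 248.6 318.7 339.1 318.3 212.8]
20 [259.6 236.7 377.  236.6 318.7 347.5 318.3 203.7]
```

View pics/m5.png

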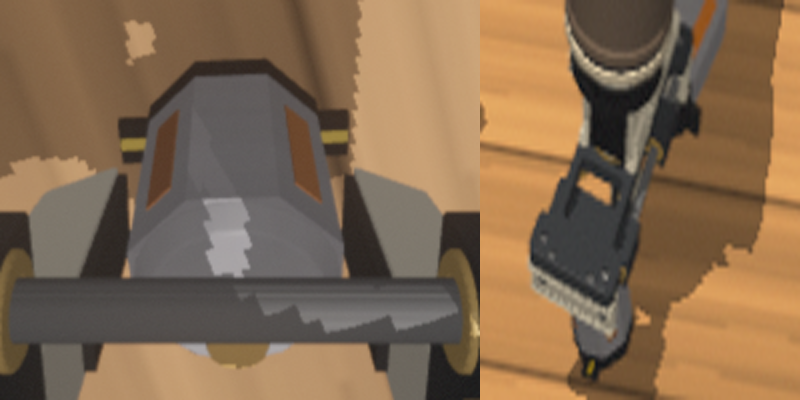

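The crop shows the bowl standing with its mouth on the bench and leaning only a few degrees: ears at about (260,268) and (374,268), stub at about (320,380). It will settle flat when released, so I'll open and rise.

Request:
move_arm([
  {"tx": 0, "ty": 0, "tz": 0, "twist": 0},
  {"tx": 0, "ty": 0, "tz": 0, "twist": 0},
  {"tx": 0, "ty": 0, "tz": 0, "twist": 0},
  {"tx": 0, "ty": 0, "tz": 0, "twist": 0},
  {"tx": 0, "ty": 0, "tz": -0.02, "twist": 0},
  {"tx": 0, "ty": 0, "tz": -0.04, "twist": 0},
  {"tx": -0.02, "ty": 0, "tz": -0.04, "twist": 0},
  {"tx": -0.04, "ty": 0, "tz": -0.03, "twist": 0},
  {"tx": -0.04, "ty": 0, "tz": 0, "twist": 0},
  {"tx": 0, "ty": 0, "tz": 0, "twist": 0},
], gripper=-1)

```text
clock: 8.5
position: [0.5137, 0.0448, 0.1743]
ee_rot: [2.516, 1.879, 0.001]
force: [0.1, 0.2, -0.3]
width: 0.999
gripper_force: 0.0
```

```bash
python3 look.py w6 bowl:.008 bowl_mouth:0 bowl_grip:.048 bowl_ear:.011
python3 - <<'E'
from h import *
save("scene","s6")
a=cv2.imread("pics/w6.png")[:300,170:470];s=cv2.imread("pics/s6.png")[170:290,310:430]
cv2.imwrite("pics/m6.png",np.hstack([cv2.resize(a,(400,400),interpolation=2),cv2.resize(s,(400,400),interpolation=2)]))
E
```

```text
8.55 [0.514  0.0479 0.1736] [-0.6528  0.3073  0.5872  1.9081 -0.203   0.9839 -0.2594] [ 0.9596 -0.2813  0.0007]
bowl [(array([129.1, 120.2]), array([0.373 , 0.1782]), 0.79), (array([315.4, 100.2]), array([0.5416, 0.1461]), 0.64)]
bowl_mouth [(array([144.3, 123.5]), array([0.3817, 0.1728]), 0.76)]
bowl_grip [(array([315.5,  95.8]), array([0.5419, 0.1465]), 0.78), (array([ 65.6, 113.5]), array([0.3449, 0.191 ]), 0.68)]
bowl_ear [(array([359.3,  96.2]), array([0.58 , 0.138]), 0.89), (array([130.9, 177.5]), array([0.3536, 0.1301]), 0.86)]
```

View pics/m6.png

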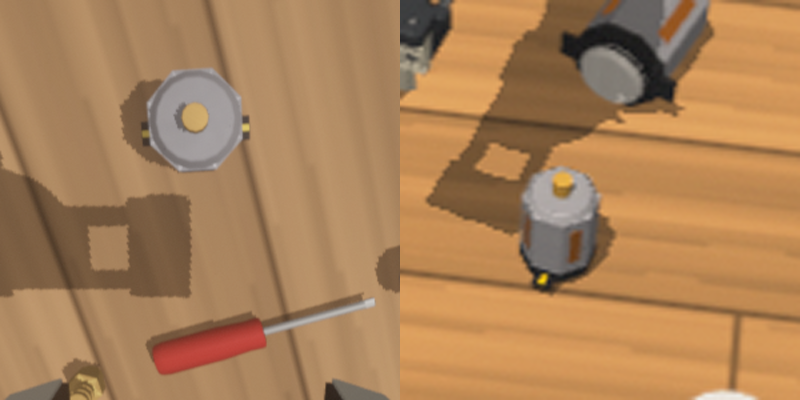

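The bowl stands upright mouth down, released: stub at crop (195,117), ears at crop (145,131) and (247,126). Next I'll measure its pose precisely.

Run:
```python
from h import *
np.set_printoptions(precision=4,suppress=True)
c=arm.calibration("wrist");f=lambda u,v:(170+u*.75,v*.75)
a=at("wrist",f(141,132.5),.013,c);b=at("wrist",f(250.5,127.5),.013,c);t=at("wrist",f(195,117),.094,c)
print(a,b,(a+b)/2,t,np.degrees(np.arctan2(*(b-a)[1::-1])),np.linalg.norm(b-a))
s=arm.observe();Rm=R.from_rotvec(s["ee_rot"]).as_matrix()
print(s["position"],np.degrees(np.arctan2(Rm[1,1],Rm[0,1])),Rm.T@((a+b)/2*.5+t*.5-s["position"]))
```

```text
[0.5075 0.1634 0.013 ] [0.5781 0.1463 0.013 ] [0.5428 0.1548 0.013 ] [0.5426 0.1548 0.094 ] -13.588034354288991 0.07263664368596794
[0.5145 0.0518 0.1724] -15.95833408928703 [ 0.1068 -0.0011  0.1189]
```

```bash
cat > stub.py <<'E'
from h import *
import sys
np.set_printoptions(precision=4,suppress=True)
c=arm.calibration("wrist");im=arm.get_image("wrist");s=arm.observe();print(s["clock"],s["position"])
cv2.imwrite("pics/%s.png"%sys.argv[1],im[:,:,::-1])
h=cv2.cvtColor(im,cv2.COLOR_RGB2HSV);m=cv2.inRange(h,(15,120,120),(32,255,255))
m[:int(sys.argv[2])]=0;m[int(sys.argv[3]):]=0;m[:,:int(sys.argv[4])]=0;m[:,int(sys.argv[5]):]=0
n,l,st,ce=cv2.connectedComponentsWithStats(m)
Rm=R.from_rotvec(s["ee_rot"]).as_matrix()
for i in range(1,n):
    if st[i,4]>5:
        for z in map(float,sys.argv[6:]): p=at("wrist",ce[i],z,c);print(st[i],ce[i],z,p,Rm.T@(p-s["position"]))
E
python3 stub.py w7 40 140 240 400 .094 .013
```

```text
8.85 [0.5145 0.0517 0.1725]
[311  91  17  20 162] [317.0556 100.3642] 0.094 [0.541  0.1471 0.094 ] [ 0.099  -0.0008  0.0784]
[311  91  17  20 162] [317.0556 100.3642] 0.013 [0.5424 0.1525 0.013 ] [ 0.1046 -0.0008  0.1594]
[323 100   5   5  13] [325.6154 102.3077] 0.094 [0.5462 0.1443 0.094 ] [0.0978 0.005  0.0784]
[323 100   5   5  13] [325.6154 102.3077] 0.013 [0.5492 0.1489 0.013 ] [0.103  0.0068 0.1594]
[356 102   4   6  22] [357.5    104.7273] 0.094 [0.5666 0.1369 0.094 ] [0.0962 0.0267 0.0784]
[356 102   4   6  22] [357.5    104.7273] 0.013 [0.5759 0.1391 0.013 ] [0.101  0.0351 0.1594]
[279 107   6   4  22] [281.5 108.5] 0.094 [0.5163 0.1488 0.094 ] [ 0.0939 -0.025   0.0784]
[279 107   6   4  22] [281.5 108.5] 0.013 [0.5101 0.1547 0.013 ] [ 0.0979 -0.0325  0.1594]
```

Request:
move_arm([
  {"tx": 0, "ty": 0, "tz": 0, "twist": -0.029},
  {"tx": 0.033, "ty": 0.0013, "tz": 0, "twist": 0},
  {"tx": 0.033, "ty": 0.0013, "tz": 0, "twist": 0},
  {"tx": 0.033, "ty": 0.0013, "tz": 0, "twist": 0},
  {"tx": 0, "ty": 0, "tz": 0, "twist": 0},
  {"tx": 0, "ty": 0, "tz": 0.04, "twist": 0},
  {"tx": 0, "ty": 0, "tz": 0.045, "twist": 0},
  {"tx": 0, "ty": 0, "tz": 0.03, "twist": 0},
  {"tx": 0, "ty": 0, "tz": 0.015, "twist": 0},
  {"tx": 0, "ty": 0, "tz": 0.008, "twist": 0},
  {"tx": 0, "ty": 0, "tz": 0, "twist": 0},
  {"tx": 0, "ty": 0, "tz": 0, "twist": 0},
])

```text
clock: 10.05
position: [0.5419, 0.1461, 0.0356]
ee_rot: [2.466, 1.946, 0.001]
force: [0.1, -0.9, 0.8]
width: 0.998
gripper_force: 0.0
```

Request:
move_arm([
  {"tx": 0, "ty": 0, "tz": 0, "twist": 0},
  {"tx": 0, "ty": 0, "tz": 0, "twist": 0},
  {"tx": 0, "ty": 0, "tz": 0, "twist": 0},
  {"tx": 0, "ty": 0, "tz": 0, "twist": 0},
  {"tx": 0, "ty": 0, "tz": 0, "twist": 0},
  {"tx": 0, "ty": 0, "tz": 0, "twist": 0},
  {"tx": 0, "ty": 0, "tz": 0, "twist": 0},
], gripper=1, squeeze=35)

```text
clock: 10.75
position: [0.5415, 0.146, 0.0351]
ee_rot: [2.466, 1.946, 0.001]
force: [0.3, -0.3, 1.9]
width: 0.565
gripper_force: 35.0
```

Request:
move_arm([
  {"tx": 0, "ty": 0, "tz": -0.03, "twist": 0},
  {"tx": 0, "ty": 0, "tz": -0.045, "twist": 0},
  {"tx": 0, "ty": 0, "tz": -0.045, "twist": 0},
  {"tx": -0.0331, "ty": 0.0204, "tz": -0.02, "twist": 0},
  {"tx": -0.0331, "ty": 0.0204, "tz": -0.02, "twist": 0},
  {"tx": -0.0331, "ty": 0.0204, "tz": 0, "twist": 0},
  {"tx": -0.0331, "ty": 0.0204, "tz": 0, "twist": 0},
  {"tx": -0.0331, "ty": 0.0204, "tz": 0, "twist": 0},
  {"tx": -0.0331, "ty": 0.0204, "tz": 0, "twist": 0},
  {"tx": -0.0331, "ty": 0.0204, "tz": 0, "twist": 0},
  {"tx": -0.0331, "ty": 0.0204, "tz": 0, "twist": 0},
  {"tx": -0.0331, "ty": 0.0204, "tz": 0, "twist": 0},
])

```text
clock: 11.95
position: [0.6504, -0.1876, 0.1942]
ee_rot: [-2.465, -1.945, 0.001]
force: [1.0, -0.1, -1.9]
width: 0.565
gripper_force: 34.9
```

Request:
move_arm([
  {"tx": -0.0331, "ty": 0.0204, "tz": 0, "twist": 0},
  {"tx": 0, "ty": 0, "tz": 0, "twist": -0.0954},
  {"tx": 0, "ty": 0, "tz": 0, "twist": -0.0954},
  {"tx": 0, "ty": 0, "tz": 0, "twist": -0.0954},
  {"tx": 0, "ty": 0, "tz": 0, "twist": -0.0954},
  {"tx": 0, "ty": 0, "tz": 0, "twist": -0.0954},
  {"tx": 0, "ty": 0, "tz": 0, "twist": -0.0954},
  {"tx": 0, "ty": 0, "tz": 0, "twist": -0.0954},
  {"tx": 0, "ty": 0, "tz": 0, "twist": -0.0954},
  {"tx": 0, "ty": 0, "tz": 0, "twist": -0.0954},
  {"tx": 0, "ty": 0, "tz": 0, "twist": -0.0954},
  {"tx": 0, "ty": 0, "tz": 0, "twist": -0.0954},
])

```text
clock: 13.15
position: [0.6621, -0.2232, 0.1941]
ee_rot: [-0.237, -3.131, -0.001]
force: [-0.3, -0.3, -2.2]
width: 0.562
gripper_force: 34.9
```

Request:
move_arm([
  {"tx": 0, "ty": 0, "tz": 0, "twist": 0},
  {"tx": 0, "ty": 0, "tz": 0, "twist": 0},
  {"tx": 0, "ty": 0, "tz": 0, "twist": 0},
])

```text
clock: 13.45
position: [0.6625, -0.2232, 0.1946]
ee_rot: [-0.252, -3.131, -0.0]
force: [0.3, -0.3, -1.5]
width: 0.56
gripper_force: 34.9
```

```bash
python3 look.py w8 head:.1 head_bore:.086 head_hook:.11 head_gap:.1
python3 - <<'E'
import cv2
a=cv2.imread("pics/w8.png")[0:300,160:480];cv2.imwrite("pics/m8.png",cv2.resize(a,(640,600),interpolation=2))
E
```

```text
13.5 [ 0.6626 -0.2232  0.1947] [ 0.1468  0.564   0.1694  1.3831 -0.0967  1.203   1.7361] [0.1593 0.9872 0.    ]
head [(array([312.1,  94.7]), array([ 0.5582, -0.2107]), 0.78)]
head_bore [(array([312.8,  97.1]), array([ 0.5588, -0.2104]), 0.72), (array([315.5,  91.9]), array([ 0.5555, -0.2078]), 0.24)]
head_hook [(array([330.1, 145.6]), array([ 0.5946, -0.2035]), 0.65)]
head_gap [(array([360.2,  87.8]), array([ 0.5592, -0.1762]), 0.98)]
```

View pics/m8.png

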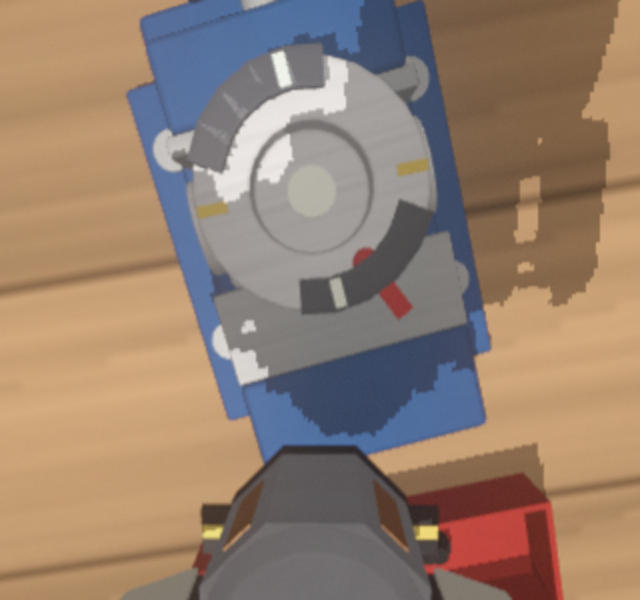

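The wrist view shows the head: gap marks at full-picture pixels (265.5,105) and (366.5,83.5), white marks at (301,35) and (329,146), and the red latch at (350,135).

Run:
```python
from h import *
np.set_printoptions(precision=4,suppress=True)
c=arm.calibration("wrist");s=arm.observe();Rm=R.from_rotvec(s["ee_rot"]).as_matrix()
f=lambda p,z:at("wrist",p,z,c)
g1,g2,w1,w2=f((265.5,105),.1),f((366.5,83.5),.1),f((301,35),.11),f((329,146),.11)
an=lambda v:np.degrees(np.arctan2(v[1],v[0]))
print((g1+g2)/2,np.linalg.norm(g1-g2),an(g2-g1)-86,(w1+w2)/2,np.linalg.norm(w1-w2),an(w2-w1),f((315.5,96.5),.086),f((315.5,93.5),.1))
ty=an(Rm[:,1]);print(s["position"],ty)
print("bowl ears px if centred",proj("wrist",np.array([s["position"]+Rm@np.array([0,k*.034,.0221]) for k in(-1,1)]),c), "seen", (160+212/2,533/2),(160+427/2,533/2))
h=((g1+g2)/2+(w1+w2)/2)/2; print(h,Rm.T@(h-s["position"]))
```

```text
[ 0.5586 -0.2084  0.1   ] 0.07369774259658465 6.0657539347540705 [ 0.5585 -0.2084  0.11  ] 0.07332237834284006 6.037205327038339 [ 0.5589 -0.2086  0.086 ] [ 0.558  -0.2084  0.1   ]
[ 0.6628 -0.2232  0.1949] 80.9505225958947
bowl ears px if centred [[262.7862 269.0728]
 [374.0517 268.9469]] seen (266.0, 266.5) (373.5, 266.5)
[ 0.5585 -0.2084  0.105 ] [ 0.1052 -0.0018  0.0899]
```

Request:
move_arm([
  {"tx": 0, "ty": 0, "tz": 0, "twist": -0.0617},
  {"tx": 0, "ty": 0, "tz": 0, "twist": -0.0617},
  {"tx": 0.0342, "ty": 0.0062, "tz": 0, "twist": 0},
  {"tx": 0.0342, "ty": 0.0062, "tz": 0, "twist": 0},
  {"tx": 0.0342, "ty": 0.0062, "tz": 0, "twist": 0},
  {"tx": 0, "ty": 0, "tz": 0.025, "twist": 0},
  {"tx": 0, "ty": 0, "tz": 0.02, "twist": 0},
  {"tx": 0, "ty": 0, "tz": 0, "twist": 0},
  {"tx": 0, "ty": 0, "tz": 0, "twist": 0},
  {"tx": 0, "ty": 0, "tz": 0, "twist": 0},
])

```text
clock: 14.7
position: [0.5605, -0.2088, 0.1511]
ee_rot: [-0.057, 3.139, -0.001]
force: [0.8, -1.3, -1.5]
width: 0.559
gripper_force: 34.9
```

Run:
```python
from h import *
np.set_printoptions(precision=4,suppress=True)
s=arm.observe();Rm=R.from_rotvec(s["ee_rot"]).as_matrix()
print(s["clock"],s["position"],np.degrees(np.arctan2(Rm[1,1],Rm[0,1])),Rm.T@(np.array([.5585,-.2084,.1271])-s["position"]),s["joints"],s["force"])
```

```text
14.7 [ 0.5605 -0.2088  0.1511] 92.0915825479095 [0.002  0.0005 0.024 ] [ 0.1888  0.4335  0.1102  1.7126 -0.055   0.9968  1.926 ] [ 0.8297 -1.2625 -1.468 ]
```

Request:
move_arm([
  {"tx": 0.001, "ty": 0.0005, "tz": 0.01, "twist": 0},
  {"tx": 0, "ty": 0, "tz": 0.005, "twist": 0},
  {"tx": 0, "ty": 0, "tz": 0.003, "twist": 0},
  {"tx": 0, "ty": 0, "tz": 0.002, "twist": 0},
  {"tx": 0, "ty": 0, "tz": 0, "twist": 0},
])

```text
clock: 15.2
position: [0.5588, -0.2083, 0.1298]
ee_rot: [-0.057, 3.14, -0.001]
force: [2.5, -2.0, -3.0]
width: 0.566
gripper_force: 34.9
```

Request:
move_arm([
  {"tx": 0, "ty": 0, "tz": 0.001, "twist": 0},
  {"tx": 0, "ty": 0, "tz": 0.001, "twist": 0},
  {"tx": 0, "ty": 0, "tz": 0.001, "twist": 0},
  {"tx": 0, "ty": 0, "tz": 0, "twist": 0},
])

```text
clock: 15.6
position: [0.559, -0.2083, 0.1273]
ee_rot: [-0.058, 3.14, -0.001]
force: [2.8, -1.3, 1.0]
width: 0.562
gripper_force: 34.9
```

Request:
move_arm([
  {"tx": 0, "ty": 0, "tz": 0.0005, "twist": 0},
  {"tx": 0, "ty": 0, "tz": 0, "twist": 0.04},
  {"tx": 0, "ty": 0, "tz": 0, "twist": 0.05},
  {"tx": 0, "ty": 0, "tz": 0, "twist": 0.05},
  {"tx": 0, "ty": 0, "tz": 0, "twist": 0.05},
  {"tx": 0, "ty": 0, "tz": 0, "twist": 0},
])

```text
clock: 16.2
position: [0.5593, -0.2086, 0.1272]
ee_rot: [0.413, 3.112, -0.001]
force: [2.0, -2.0, 6.4]
width: 0.561
gripper_force: 34.9
```

```bash
cat > st.py <<'E'
from h import *
np.set_printoptions(precision=4,suppress=True)
s=arm.observe();Rm=R.from_rotvec(s["ee_rot"]).as_matrix()
print(s["clock"],s["position"],np.degrees(np.arctan2(Rm[1,1],Rm[0,1])),s["force"],s["ft_torque"],s["joints"][6],s["width"])
E
python3 st.py
```

```text
16.2 [ 0.5593 -0.2086  0.1272] 74.8977386339422 [ 2.0224 -1.9713  6.4351] [-0.7774 -0.5526  0.044 ] 1.6665248607296124 0.561356463110261
```

Request:
move_arm([
  {"tx": 0, "ty": 0, "tz": 0, "twist": 0.05},
  {"tx": 0, "ty": 0, "tz": 0, "twist": 0.05},
  {"tx": 0, "ty": 0, "tz": 0, "twist": 0.06},
  {"tx": 0, "ty": 0, "tz": 0, "twist": 0.06},
  {"tx": 0, "ty": 0, "tz": 0, "twist": 0.06},
  {"tx": 0, "ty": 0, "tz": 0, "twist": 0.06},
  {"tx": 0, "ty": 0, "tz": 0, "twist": 0.06},
  {"tx": 0, "ty": 0, "tz": 0, "twist": 0.06},
  {"tx": 0, "ty": 0, "tz": 0, "twist": 0.06},
  {"tx": 0, "ty": 0, "tz": 0, "twist": 0},
])

```text
clock: 17.2
position: [0.5585, -0.2092, 0.1272]
ee_rot: [1.616, 2.692, -0.001]
force: [0.5, -2.9, 8.1]
width: 0.562
gripper_force: 35.0
```

```bash
python3 st.py
```

```text
17.2 [ 0.5585 -0.2092  0.1272] 28.041001038565444 [ 0.5437 -2.9483  8.0537] [-0.8817  0.129   0.0235] 0.9597936277210509 0.5624573191959891
```

Request:
move_arm([
  {"tx": 0, "ty": 0, "tz": 0, "twist": 0.05},
  {"tx": 0, "ty": 0, "tz": 0, "twist": 0.05},
  {"tx": 0, "ty": 0, "tz": 0, "twist": 0.04},
  {"tx": 0, "ty": 0, "tz": 0, "twist": 0.04},
  {"tx": 0, "ty": 0, "tz": 0, "twist": 0.03},
  {"tx": 0, "ty": 0, "tz": 0, "twist": 0.02},
  {"tx": 0, "ty": 0, "tz": 0, "twist": 0.01},
  {"tx": 0, "ty": 0, "tz": 0, "twist": 0},
])

```text
clock: 18.0
position: [0.5578, -0.2098, 0.1272]
ee_rot: [2.09, 2.345, -0.002]
force: [-2.0, -4.4, 9.2]
width: 0.561
gripper_force: 35.0
```

```bash
python3 st.py
```

```text
18.0 [ 0.5578 -0.2098  0.1272] 6.574142967826508 [-2.0057 -4.3648  9.2467] [-1.345   0.7429  0.1234] 0.640431778503272 0.5611192638729734
```

Request:
move_arm([
  {"tx": 0, "ty": 0, "tz": 0, "twist": 0.012},
  {"tx": 0, "ty": 0, "tz": 0, "twist": 0.012},
  {"tx": 0, "ty": 0, "tz": 0, "twist": 0.012},
  {"tx": 0, "ty": 0, "tz": 0, "twist": 0},
])

```text
clock: 18.4
position: [0.5578, -0.2091, 0.1272]
ee_rot: [2.154, 2.287, -0.002]
force: [-1.9, -4.5, 10.9]
width: 0.565
gripper_force: 35.1
```

```bash
python3 st.py
```

```text
18.4 [ 0.5578 -0.2091  0.1272] 3.4424373358130973 [-1.9358 -4.4523 10.9271] [-1.035   0.7323  0.9209] 0.593211426675998 0.564798135910787
```

Request:
move_arm([
  {"tx": 0, "ty": 0, "tz": 0, "twist": 0.012},
  {"tx": 0, "ty": 0, "tz": 0, "twist": 0.006},
  {"tx": 0, "ty": 0, "tz": 0, "twist": 0},
])

```text
clock: 18.7
position: [0.5579, -0.2089, 0.1272]
ee_rot: [2.184, 2.258, -0.002]
force: [-2.8, -3.8, 9.9]
width: 0.564
gripper_force: 35.4
```

```bash
python3 st.py
```

```text
18.7 [ 0.5579 -0.2089  0.1272] 1.9193573137357143 [-2.7761 -3.837   9.8769] [-0.9744  0.8082  1.5152] 0.5702138410524508 0.5640438727236093
```

Request:
move_arm([
  {"tx": 0, "ty": 0, "tz": 0, "twist": 0},
  {"tx": 0, "ty": 0, "tz": 0, "twist": 0},
  {"tx": 0, "ty": 0, "tz": 0, "twist": 0},
  {"tx": 0, "ty": 0, "tz": 0, "twist": 0},
  {"tx": 0, "ty": 0, "tz": 0, "twist": 0},
  {"tx": 0, "ty": 0, "tz": -0.02, "twist": 0},
  {"tx": 0, "ty": 0, "tz": -0.04, "twist": 0},
  {"tx": 0, "ty": 0, "tz": -0.04, "twist": 0},
  {"tx": -0.045, "ty": 0, "tz": 0, "twist": 0},
  {"tx": -0.045, "ty": 0, "tz": 0, "twist": 0},
  {"tx": 0, "ty": 0, "tz": 0, "twist": 0},
  {"tx": 0, "ty": 0, "tz": 0, "twist": 0},
], gripper=-1)

```text
clock: 19.9
position: [0.5605, -0.2995, 0.2261]
ee_rot: [-2.19, -2.252, 0.001]
force: [0.4, 1.0, 0.0]
width: 0.996
gripper_force: 0.0
```

```bash
python3 st.py; python3 stub.py w9 0 200 200 440 .105
python3 - <<'E'
import cv2
a=cv2.imread("pics/w9.png")[0:240,180:460];cv2.imwrite("pics/m9.png",cv2.resize(a,(700,600),interpolation=2))
E
```

```text
19.9 [ 0.5605 -0.2995  0.2261] 1.5810320945095087 [0.3968 0.959  0.0456] [0.0034 0.022  0.0081] 0.6707044300596529 0.9958717494291075
19.95 [ 0.561  -0.2978  0.226 ]
[317  59   3   8  22] [318.      62.1818] 0.105 [ 0.5568 -0.1703  0.105 ] [ 0.1275 -0.0004  0.1211]
[318 156   3  11  29] [318.8621 161.1034] 0.105 [ 0.5595 -0.2442  0.105 ] [0.0535 0.0001 0.121 ]
```

View pics/m9.png

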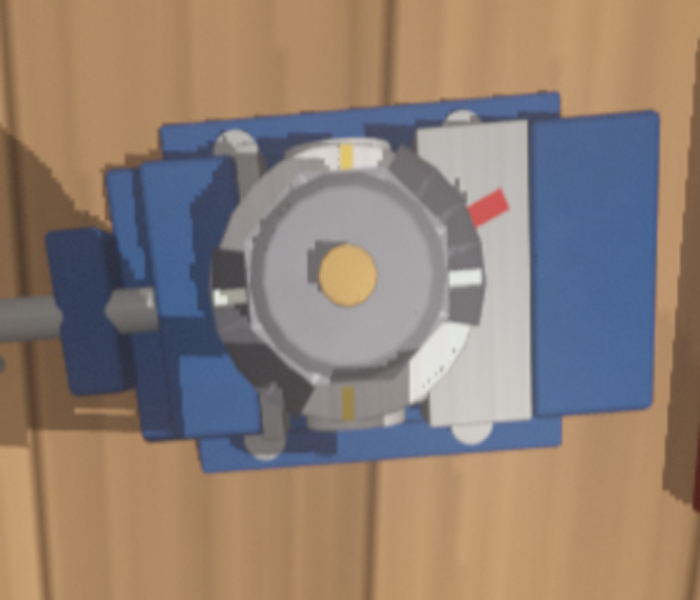

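The bowl sits square on the head at crop (348,273), with its ears hidden under the hooks at the white marks (465,277) and (230,297) and both gaps empty. Against the stop, the torque rose to 1.5 N m. I'll hand it in.

```bash
python3 -c "
from cell import arm
print(arm.sign_off())"
```

```text
the job is handed in; nothing more can be done
None
```

The small grey bowl was stood mouth down, released, re-gripped, seated on the head and twisted clockwise until torque reached 1.5 N m at the stop, then let go; it was handed in at about 20 s, and the latch click was inferred from the torque and final angle, not seen directly.

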